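Swing the bench magnifier over the small culture dish

TASK

Swing the bench magnifier's stiff arm round (it has an upright grip on the lens's rim) until the lens stands over the small round culture dish (not the square one, nor the wide round one), with the whole of that dish beneath the glass. Then let go and leave it there; leave the small dish where it stands.

Things in the scene. Friction and masses are not known exactly. Their poses are not given: they have to be found in the camera images.
- mag_arm: Magnifier's swinging arm on a fixed 18 mm steel post (top 196 mm above the table) with a grey foot 120 mm across. Origin on the post's axis, 155 mm above the table; x points level along the arm to the lens, z up. It turns about z only, 1.25 rad to either side of its middle. The hinge is stiff (about 3 to 5 N at the upright grip turns it) and stays where it is left.
- mag_lens (a point): Centre of the round clear lens, 180 mm from the post's axis along the arm's x, 155 mm above the table. The glass is 110 mm across, in a white rim 128 mm across and 14 mm thick (its top 162 mm above the table).
- mag_grip (a point): Point on the upright black grip at the lens's outer rim: a round pin 18 mm in diameter, 242 mm from the post's axis along the arm's x. The pin stands free from 162 to 209 mm above the table; this point is on its axis at 191 mm.
- round_dish: Small round open dish of clear plastic with tan agar, 60 mm across, 14 mm high, loose; origin at the centre of its underside. It stands within 12 mm of the circle that the lens's centre travels, to one side of the arm's middle. A 90 mm wide round dish (other side) and a 62 mm square dish (middle) are bystanders. The lens passes 130 mm above all; nothing under its path is taller than 100 mm.

How it is judged (in metres and radians):
At the end, for the whole second after the job is handed in: The lens's centre is within 25 mm, seen from above, of the small round dish's centre (so the whole dish lies beneath the glass), the arm is at rest, and the small dish is within 15 mm of where it first stood (horizontal distance between mag_lens and round_dish below 0.025 m and angular speed of mag_arm below 0.05 rad/s and distance of round_dish from where it was at the start of the episode below 0.015 m); the robot touches nothing.
It fails at once if the small round dish is shifted by more than 15 mm (distance of round_dish from where it was at the start of the episode above 0.015 m).
It also fails if it takes over 35 s, if anything falls off the work surface, if the arm or the gripper's body presses on something with over 40 N, if the wrist force passes 120 N, or if a joint passes its speed limit or range.

ROBOT

A 7-joint arm with a two-finger parallel gripper is mounted at the origin on the work surface. World frame = base frame: x ahead of the robot, y to its left, z up, the work surface at z = 0. Lengths are in mm, angles in rad, forces in N, time in s.
With the tool pointing down it reaches from about 400 to 875 mm from the base axis. Payload 4.4 kg.
Tool frame: the origin (TCP) lies on the centre line of the jaws, within the pads' length; the fingertips stand 25 mm ahead of it and the grasp point (between the pads) lies 6 mm ahead of it; x points along the fingers, y is the direction in which the jaws open and shut, and the axes are right-handed (so a half turn about x gives the same grasp; the last joint's range is limited). The gripper opens to 85 mm and grips with 20 to 120 N. Pads are 22 mm wide; open, the fingers measure 114 mm over their backs; the gripper's body (76 mm by 85 mm) begins 54 mm behind the grasp point. The pads swing forward as they close: fully open they stand 13 mm farther back than shut.
Start: joints at [1.104, 0.628, 0.038, 1.517, -0.027, 0.996, -0.02], TCP at [253.628, -598.49, 256.313] pointing down, gripper open.
Joint ranges: [-3.06, 3.06], [-0.37, 2.12], [-1.25, 1.32], [0.18, 2.47], [-1.1, 4.24], [0.23, 1.98], [-2.94, 2.94]. Speed limits (rad/s): [2.57, 2.57, 3.14, 3.14, 3.14, 3.14, 3.14].

INTERFACE

Orientations are given as [roll, pitch, yaw] about the fixed x, y, z axes, in that order (R = Rz(yaw) Ry(pitch) Rx(roll)).
In Python, from cell import * gives the robot as it stands. The module is installed in compiled form; this text tells all that it offers.
- The arm moves only by the tool jog_arm, never from a script. Its argument "series" is a list of rows, each a list of 3 entries, a list of its own where there are three numbers: the turn, a rotation vector about the tool's x, y, z in degrees, then the shift along the tool's x, y, z in mm, then the gripper's target within -1 to 1 (shut at 1, half-way at 0, fully open at -1). In form: [[[rx, ry, rz], [dx, dy, dz], hand], ...]. A call has 1 to 8 rows; each row shifts and turns the commanded pose from where the row before left it, along the tool's axes as they then stand; what a row does not reach is not made up. A row lasts 1/8 s, in which the tool goes at most 62.5 mm and 10.7 degrees, less where a joint would pass 70% of its speed; a pose out of reach is approached as far as the arm can. A call is refused whole if a number of a shift passes 62.5 or a number of a turn 10.7, either way. A call with a gripper value outside its range is refused whole. The fingers move at their own pace and stop on an object; the grip force is fixed at half the most. Time passes only in rows, so rows that do not move let the fingers close. It gives the time, the measured TCP pose, the force and the opening at its end, in the units of the state.
- read_state(): the state, without advancing time (a new reading comes with each control period).
- get_image(name): name is "scene" or "top"; returns a dict with "img" (480x640x3 uint8, red, green, blue), "range_z" (480x640 float32, mm along the optical axis (not along the pixel's ray), 0 where there is no reading), "fovy" (degrees; the focal length in pixels is half the picture's height over the tangent of half this angle, whatever the lens; pixels are square), "cx", "cy" (the principal point, pixels), "cam_to_world" (4x4, takes a point from camera to world coordinates). Camera axes: x right, y up, looking along -z (the intrinsics and any distortion apply to the point x, -y, -z); pixel columns grow to the right and rows downward; lengths in mm; the calibration is good to about 2 mm. A picture is of the moment at which its call begins.
- finish_job(): hands the job in, once; it reports no verdict.
The state is a dict: "clock": time; "qpos": joint angles; "qd": joint speeds; "tau": joint torques, N m; "eef_pos": TCP position; "tool_rot": TCP orientation; "force": force on the tool from outside, world axes, zero at the start; "torque": the same for the moment, N m; "width": finger opening in mm.
Only numpy, scipy, OpenCV 4.12 (cv2) and the standard library are available. Lean on these libraries where they do the work, as an engineer would, in place of code of your own. Each camera call takes 0.05 s, during which the arm holds its last target. There are 200 camera calls.

## Working session

There is one attempt and no reset: what is moved stays moved. The work goes in short steps, Python scripts to look and compute and a tool call to move; the robot and the scene stay as the last step left them, time stands still between calls to the robot, and variables do not carry over. Pictures are saved under pics/ and viewed, about 8 in all and at most 12, crops included, and the job is handed in when it is done.

Besides the shell and the picture viewer there is one more tool, called after "Emit:" as a command line: name --argument value ..., lists and objects as JSON in quotes. jog_arm: Moves the arm, as the interface text tells. Its arguments: {"type":"object","properties":{"series":{"type":"array"}},"required":["series"]}

```bash
mkdir -p pics; cat > h.py <<'E'
from cell import *
import numpy as np, cv2
def w(d,u,v,z=None):
    f=240/np.tan(np.radians(d["fovy"])/2); T=np.array(d["cam_to_world"])
    r=np.array([(u-d["cx"])/f,-(v-d["cy"])/f,-1.])
    if z is None: return (T@np.r_[r*d["range_z"][int(v),int(u)],1])[:3]
    D=T[:3,:3]@r; return T[:3,3]+D*(z-T[2,3])/D[2]
def snap(n,f):
    d=get_image(n); cv2.imwrite("pics/"+f,d["img"][:,:,::-1]); return d
E
python3 - <<'E'
from h import *
import pickle
for n in("top","scene"):
    d=snap(n,n+"1.png"); pickle.dump(d,open(n+"1.pkl","wb")); print({k:d[k] for k in d if k not in("img","range_z")})
print(read_state())
E
```

```text
{'fovy': 46.43437305802421, 'cx': 326.3021116499343, 'cy': 232.31424709835844, 'cam_to_world': array([[ 5.86863628e-03,  9.83566560e-01, -1.80450497e-01,
         4.67821247e+02],
       [-9.99840408e-01,  2.72652495e-03, -1.76557060e-02,
        -1.36284375e+01],
       [-1.68735592e-02,  1.80525314e-01,  9.83425592e-01,
         9.25694633e+02],
       [ 0.00000000e+00,  0.00000000e+00,  0.00000000e+00,
         1.00000000e+00]])}
{'fovy': 50.49141454798925, 'cx': 311.1935153042128, 'cy': 249.22831805299595, 'cam_to_world': array([[ 8.65066873e-01, -2.99762756e-01,  4.02245690e-01,
         8.74023599e+02],
       [ 5.01580710e-01,  5.02895722e-01, -7.03926618e-01,
        -4.69489418e+02],
       [ 8.72334674e-03,  8.10702277e-01,  5.85393646e-01,
         5.51617099e+02],
       [ 0.00000000e+00,  0.00000000e+00,  0.00000000e+00,
         1.00000000e+00]])}
{'clock': 0.1, 'qpos': array([ 1.1041803 ,  0.62924205,  0.0384607 ,  1.51825452, -0.02701588,
        0.99635214, -0.01998546]), 'qd': array([ 0.00132932, -0.00058619, -0.00154098, -0.00317445, -0.00122937,
       -0.00107193,  0.00042547]), 'tau': array([ 2.66237905e-03, -5.64527214e+01,  1.23020343e+00, -1.93972939e+01,
        1.12630139e-02,  5.41795351e-03,  3.65767823e-05]), 'eef_pos': array([ 253.42921499, -597.98800378,  255.49314457]), 'tool_rot': array([-1.56324729,  1.56905854,  1.9791547 ]), 'force': array([ 0.39088258, -0.48738606, -0.23332634]), 'torque': array([-0.06655565, -0.00238504, -0.03185451]), 'width': 84.99918828078233}
```

View pics/top1.png

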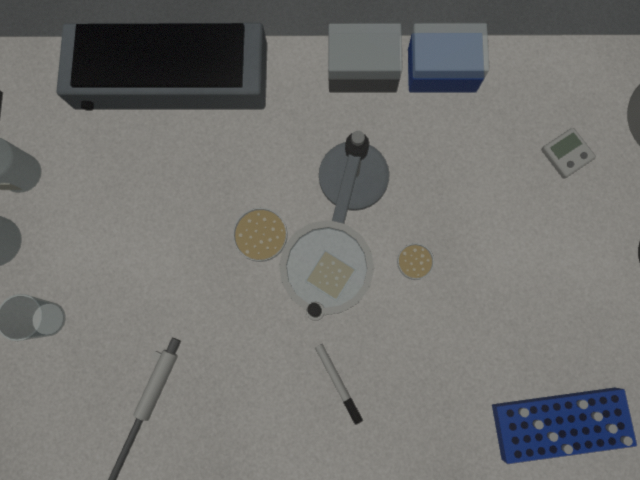

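View pics/scene1.png

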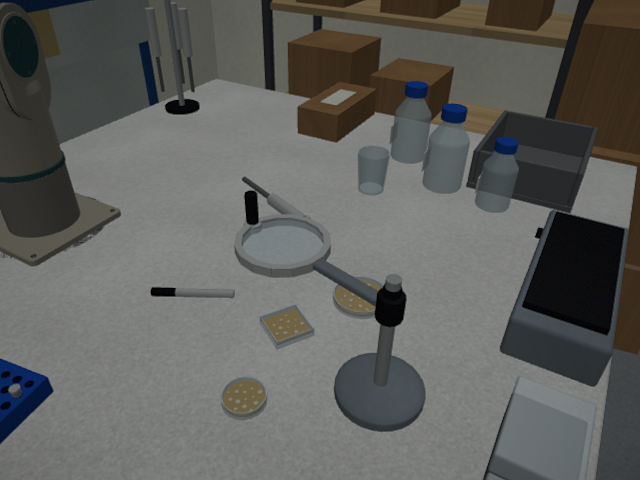

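The top view shows the small dish at (415,261), the wide dish at (261,235), the post top at about (358,138), the foot at (354,175), the lens centre at about (327,268) and the grip top at (314,310). The scene view shows the same layout, with the grip top at (251,196), the small dish at (244,397) and the post top at (394,280).

```bash
python3 - <<'E'
from h import *
import pickle
t=pickle.load(open("top1.pkl","rb")); s=pickle.load(open("scene1.pkl","rb"))
for n,d,u,v,z in [("dish",t,415,261,12),("post",t,358,137,196),("foot",t,354,175,10),("grip",t,314.5,309,209),("lens",t,327,267,160),
 ("dish",s,244,396,10),("post",s,394.5,280,196),("grip",s,251.5,195,209),("lens",s,283,244,160)]:
    print(n,w(d,u,v,z).round(1),w(d,u,v).round(1))
for n,d,x,y,k in[("d",t,375,221,10),("p",t,300,100,4)]: pass
a=cv2.resize(t["img"][100:340,220:460],None,fx=2.5,fy=2.5,interpolation=2)
cv2.imwrite("pics/crop.png",a[:,:,::-1])
E
```

```text
dish [ 588.  -143.1   12. ] [ 588.7 -143.8    7. ]
post [734.4 -43.1 196. ] [734.5 -43.1 195.6]
foot [734.7 -43.6  10. ] [691.8 -38.7 157.2]
grip [500.2  13.7 209. ] [500.2  13.6 209.7]
lens [559.8  -1.1 160. ] [560.2  -1.1 156.7]
dish [ 590.1 -144.2   10. ] [ 588.5 -142.4    7. ]
post [737.8 -45.  196. ] [737.6 -44.6 195.7]
grip [507.    9.2 209. ] [505.8  10.8 207.8]
lens [566.7  -7.5 160. ] [564.3  -3.9 156.9]
```

View pics/crop.png

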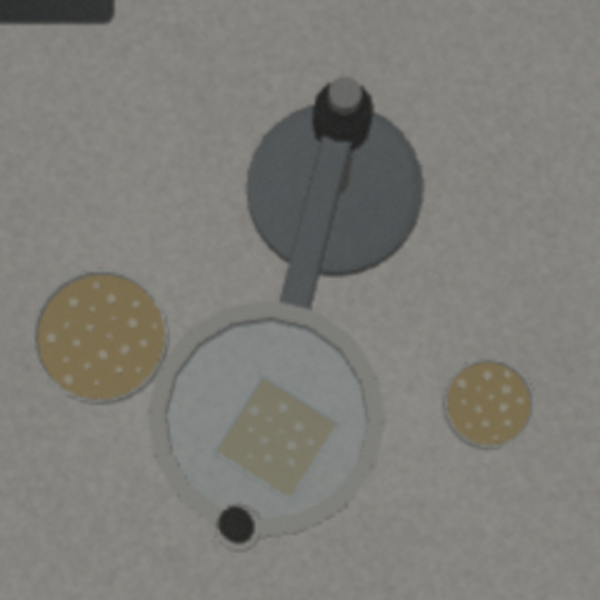

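```bash
cat > g.py <<'E'
from h import *
from scipy.spatial.transform import Rotation as Ro
P=np.array([735.5,-44.])
def go(p,az):
    s=read_state(); R=Ro.from_euler('xyz',s["tool_rot"]).as_matrix()
    y=np.degrees(np.arctan2(R[1,1],R[0,1])); 
    print("t",s["clock"],"tcp",s["eef_pos"].round(1),"toolx",R[:,0].round(3),"yaz",y.round(1),"F",s["force"].round(1),"w",s["width"],"q",s["qpos"].round(2))
    print("shift",(R.T@(np.array(p)-s["eef_pos"])).round(1),"turn rx",-((az-y+90)%180-90).round(1))
E
python3 -c "
from g import *
go([502,12,255],76.5)"
```

```text
t 0.1 tcp [ 253.4 -598.   255.5] toolx [-0.001  0.002 -1.   ] yaz -67.0 F [ 0.4 -0.5 -0.2] w 84.99918828078233 q [ 1.1   0.63  0.04  1.52 -0.03  1.   -0.02]
shift [   1.3 -464.7 -466.9] turn rx 36.5
```

Emit:
jog_arm --series '[[[0, 0, 0], [0, -20, -20], -1], [[0, 0, 0], [0, -30, -30], -1], [[0, 0, 0], [0, -35, -35], -1], [[0, 0, 0], [0, -35, -35], -1], [[0, 0, 0], [0, -35, -35], -1], [[0, 0, 0], [0, -35, -35], -1], [[0, 0, 0], [0, -35, -35], -1], [[0, 0, 0], [0, -35, -35], -1]]'

```text
clock: 1.1
eef_pos: [391.9, -256.1, 256.2]
tool_rot: [-1.304, 1.571, 2.238]
force: [0.9, -0.4, -0.6]
width: 85.0
```

Emit:
jog_arm --series '[[[0, 0, 0], [0, -35, -35], -1], [[0, 0, 0], [0, -35, -35], -1], [[0, 0, 0], [0, -35, -35], -1], [[0, 0, 0], [0, -35, -35], -1], [[0, 0, 0], [0, -30, -30], -1], [[10, 0, 0], [0, 0, 0], -1], [[10, 0, 0], [0, 0, 0], -1], [[10, 0, 0], [0, 0, 0], -1]]'

```text
clock: 2.1
eef_pos: [481.5, -34.6, 256.0]
tool_rot: [0.081, 1.57, 3.095]
force: [-0.8, 0.3, -0.5]
width: 85.3
```

```bash
python3 -c "
from g import *
go([502,12,255],76.5)"
```

```text
t 2.1 tcp [481.5 -34.6 256. ] toolx [-0.001  0.    -1.   ] yaz -97.3 F [-0.8  0.3 -0.5] w 85.30082813778304 q [-0.07  0.39  0.11  1.97 -0.06  0.78 -1.62]
shift [  1.  -48.8 -14.3] turn rx 6.2
```

Emit:
jog_arm --series '[[[0, 0, 0], [0, -25, -7], -1], [[0, 0, 0], [0, -24, -7], -1], [[6.2, 0, 0], [0, 0, 0], -1], [[0, 0, 0], [0, 0, 0], -1], [[0, 0, 0], [0, 0, 0], -1]]'

```text
clock: 2.72
eef_pos: [501.5, 11.8, 256.2]
tool_rot: [0.71, 1.57, -2.661]
force: [0.7, -0.5, -0.0]
width: 85.3
```

```bash
python3 -c "
from g import *
go([502,12,197],76.5)
a=snap('scene','s2.png');b=snap('top','t2.png')
c=np.hstack([a['img'][80:380,130:430],b['img'][150:450,180:480]]); cv2.imwrite('pics/c2.png',c[:,:,::-1])"
```

```text
t 2.725 tcp [501.5  11.8 256.2] toolx [-0. -0. -1.] yaz -103.2 F [ 0.7 -0.5 -0. ] w 85.30858988352487 q [-0.18  0.42  0.14  1.93 -0.08  0.8  -1.8 ]
shift [59.2 -0.3 -0.5] turn rx 0.3
```

View pics/c2.png

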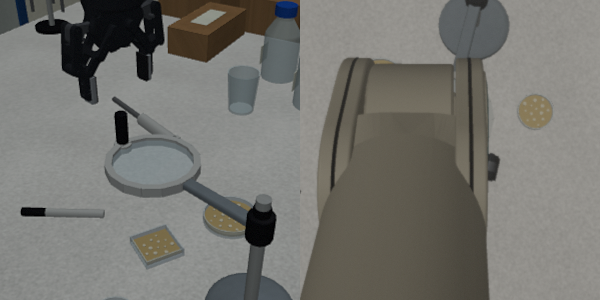

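The scene crop shows the open jaws above and on both sides of the pin, whose top is at about (121,115) in the crop. The top view is blocked by the robot. Next I descend and close the jaws part-way, so they cage the pin.

Emit:
jog_arm --series '[[[0, 0, 0], [15, 0, 0], -1], [[0, 0, 0], [15, 0, 0], -1], [[0, 0, 0], [15, 0, 0], -1], [[0, 0, 0], [14, 0, 0], -1], [[0, 0, 0], [0, 0, 0], 0.3], [[0, 0, 0], [0, 0, 0], 0.3], [[0, 0, 0], [0, 0, 0], 0.3], [[0, 0, 0], [0, 0, 0], 0.3]]'

```text
clock: 3.82
eef_pos: [502.0, 12.1, 197.8]
tool_rot: [-2.831, 1.57, 0.08]
force: [-0.5, -0.4, -0.2]
width: 30.1
```

```bash
python3 -c "
from g import *
go([502,12,197],76.5)
a=snap('scene','s3.png')
c=cv2.resize(a['img'][80:330,130:430],None,fx=2,fy=2); cv2.imwrite('pics/c3.png',c[:,:,::-1])"
```

```text
t 3.825 tcp [502.   12.1 197.8] toolx [ 0.001  0.    -1.   ] yaz -103.2 F [-0.5 -0.4 -0.2] w 30.063249657635883 q [-0.16  0.51  0.12  1.99 -0.1   0.65 -1.78]
shift [ 0.8  0.1 -0.1] turn rx 0.3
```

View pics/c3.png

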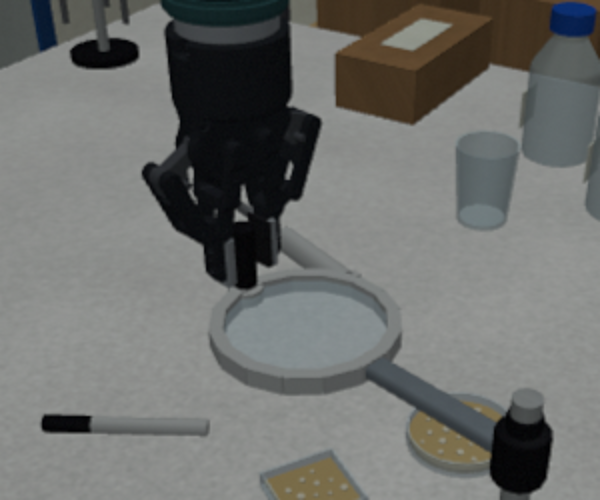

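The pin top sits between the two pads, at about (243,235) in the crop, and there is no contact force. I drive it along the arc, with the tool turning to match.

Emit:
jog_arm --series '[[[0, 0, 0], [0, 0, 0], 0.4], [[0, 0, 0], [0, 3, 0], 0.4], [[-2.5, 0, 0], [0, 10.6, -0.2], 0.4], [[-2.5, 0, 0], [0, 10.6, -0.2], 0.4], [[-2.5, 0, 0], [0, 10.6, -0.2], 0.4], [[-2.5, 0, 0], [0, 10.6, -0.2], 0.4], [[-2.5, 0, 0], [0, 10.6, -0.2], 0.4], [[-2.5, 0, 0], [0, 10.6, -0.2], 0.4]]'

```text
clock: 4.88
eef_pos: [495.4, -52.9, 197.4]
tool_rot: [-2.456, 1.568, 0.719]
force: [2.0, 2.9, -1.2]
width: 25.5
```

```bash
python3 -c "
from g import *
go([534.9,-179.3,197],-56)
s=read_state();v=s['eef_pos'][:2]-P;print(np.hypot(*v),np.degrees(np.arctan2(v[1],v[0]))%360)"
```

```text
t 4.875 tcp [495.4 -52.9 197.4] toolx [ 0.002  0.002 -1.   ] yaz -88.1 F [ 2.   2.9 -1.2] w 25.4932777808755 q [ 0.03  0.5   0.03  2.   -0.03  0.64 -1.46]
shift [  0.3 127.6 -35.3] turn rx -32.1
240.31137534709177 182.12512946831708
```

Emit:
jog_arm --series '[[[-2.5, 0, 0], [0, 10.6, -0.2], 0.4], [[-2.5, 0, 0], [0, 10.6, -0.2], 0.4], [[-2.5, 0, 0], [0, 10.6, -0.2], 0.4], [[-2.5, 0, 0], [0, 10.6, -0.2], 0.4], [[-2.5, 0, 0], [0, 10.6, -0.2], 0.4], [[-2.5, 0, 0], [0, 10.6, -0.2], 0.4], [[-2.5, 0, 0], [0, 10.6, -0.2], 0.4], [[-2.5, 0, 0], [0, 10.6, -0.2], 0.4]]'

```text
clock: 5.88
eef_pos: [512.1, -135.2, 197.4]
tool_rot: [-2.356, 1.568, 1.168]
force: [1.3, 4.3, 1.3]
width: 25.4
```

Emit:
jog_arm --series '[[[-2.5, 0, 0], [0, 10.6, -0.2], 0.4], [[-2, 0, 0], [0, 8.5, -0.2], 0.4], [[-1.5, 0, 0], [0, 6, 0], 0.4], [[0, 0, 0], [0, 0, 0], 0.4], [[0, 0, 0], [0, 0, 0], 0.4]]'

```text
clock: 6.5
eef_pos: [521.4, -160.0, 197.2]
tool_rot: [0.487, 1.57, -2.17]
force: [0.1, -0.5, -0.1]
width: 25.7
```

```bash
python3 -c "
from g import *
import pickle
go([534.9,-179.3,197],-56)
s=read_state();v=s['eef_pos'][:2]-P;print(np.hypot(*v),np.degrees(np.arctan2(v[1],v[0]))%360)
a=snap('scene','s4.png');pickle.dump(a,open('s4.pkl','wb'))
c=cv2.resize(a['img'][180:480,130:430],None,fx=2,fy=2); cv2.imwrite('pics/c4.png',c[:,:,::-1])"
```

```text
t 6.5 tcp [ 521.4 -160.   197.2] toolx [-0.001 -0.001 -1.   ] yaz -62.3 F [ 0.1 -0.5 -0.1] w 25.68733945567847 q [ 0.31  0.56 -0.1   1.87  0.08  0.72 -0.92]
shift [ 0.2 23.3 -2.9] turn rx -6.3
243.4779163191555 208.46105244414932
```

View pics/c4.png

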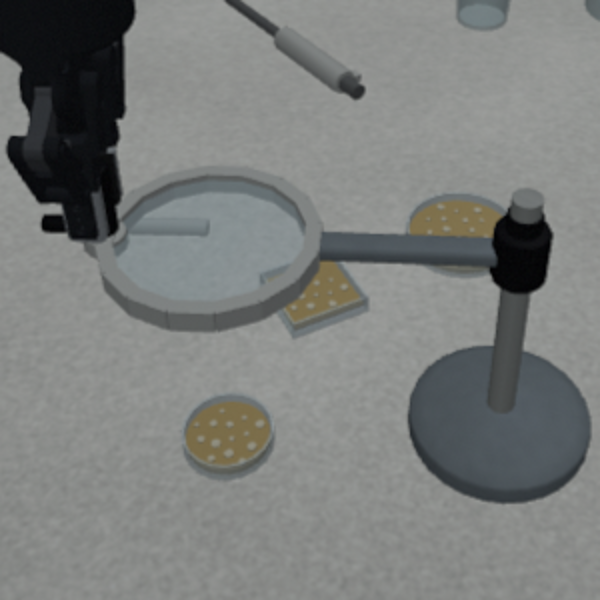

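The lens now stands short of the dish, with its rim centre at crop (211,247) and the dish at (229,432). About 6.4° remain.

Emit:
jog_arm --series '[[[-1.3, 0, 0], [0, 6, -0.3], 0.4], [[-1.3, 0, 0], [0, 6, -0.3], 0.4], [[-1.3, 0, 0], [0, 6, -0.3], 0.4], [[-1.3, 0, 0], [0, 5, -0.3], 0.4], [[-1.1, 0, 0], [0, 4, -0.3], 0.4], [[0, 0, 0], [0, 0, 0], 0.4], [[0, 0, 0], [0, 0, 0], 0.4]]'

```text
clock: 7.42
eef_pos: [537.9, -182.2, 197.6]
tool_rot: [2.334, 1.568, -0.213]
force: [-0.4, 1.0, 0.2]
width: 25.4
```

```bash
python3 -c "
from g import *
go([534.9,-179.3,197],-56)
s=read_state();v=s['eef_pos'][:2]-P;print(np.hypot(*v),np.degrees(np.arctan2(v[1],v[0]))%360)"
```

```text
t 7.425 tcp [ 537.9 -182.2  197.6] toolx [ 0.003 -0.001 -1.   ] yaz -55.9 F [-0.4  1.   0.2] w 25.418720794200432 q [ 0.37  0.58 -0.13  1.81  0.11  0.75 -0.8 ]
shift [ 0.6 -4.1  0.8] turn rx 0.1
241.17931586775595 214.97313098720582
```

Emit:
jog_arm --series '[[[0, 0, 0], [0, 0, 0], -0.3], [[0, 0, 0], [0, 0, 0], -0.3], [[0, 0, 0], [0, 0, 0], -0.3], [[0, 0, 0], [-15, 0, 0], -0.3], [[0, 0, 0], [-20, 0, 0], -0.3], [[0, 0, 0], [-25, 0, 0], -0.3], [[0, 0, 0], [-25, 0, 0], -0.3], [[0, 0, 0], [0, 20, 0], -0.3]]'

```text
clock: 8.43
eef_pos: [549.3, -197.7, 286.0]
tool_rot: [2.381, 1.565, -0.164]
force: [0.2, 0.0, -0.4]
width: 55.6
```

Emit:
jog_arm --series '[[[0, 0, 0], [0, 35, 30], -0.3], [[0, 0, 0], [0, 35, 30], -0.3], [[0, 0, 0], [0, 35, 30], -0.3], [[0, 0, 0], [0, 35, 0], -0.3], [[0, 0, 0], [0, 35, 0], -0.3], [[0, 0, 0], [0, 35, 0], -0.3], [[0, 0, 0], [0, 0, 0], -0.3], [[0, 0, 0], [0, 0, 0], -0.3]]'

```text
clock: 9.43
eef_pos: [590.8, -422.1, 282.8]
tool_rot: [-2.187, 1.57, 1.55]
force: [0.5, 0.7, -0.8]
width: 55.5
```

```bash
python3 -c "
from g import *
import pickle
go([534.9,-179.3,197],-56)
a=snap('scene','s5.png');b=snap('top','t5.png');pickle.dump((a,b),open('5.pkl','wb'))
c=np.hstack([cv2.resize(a['img'][200:480,130:330],None,fx=2,fy=2),cv2.resize(b['img'][110:390,300:500],None,fx=2,fy=2)]); cv2.imwrite('pics/c5.png',c[:,:,::-1])"
```

```text
t 9.425 tcp [ 590.8 -422.1  282.8] toolx [ 0.     0.001 -1.   ] yaz -55.9 F [ 0.5  0.7 -0.8] w 55.4899574689272 q [ 0.64  0.73 -0.12  1.23  0.09  1.19 -0.46]
shift [  86.  -232.4  -89.7] turn rx 0.1
```

View pics/c5.png

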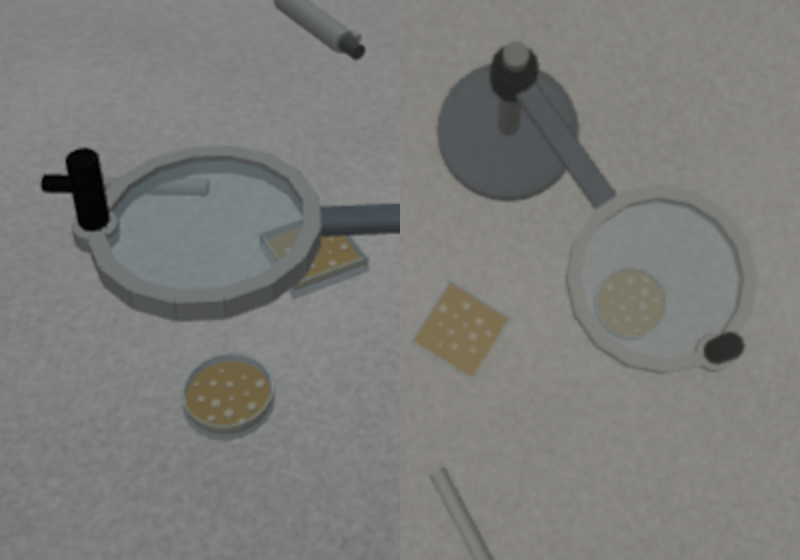

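```bash
python3 -c "
from g import *
import pickle
a,b=pickle.load(open('5.pkl','rb'))
for n,d,u,v,z in [('dish',b,415,261.5,12),('lens',b,430.5,249.5,160),('grip',b,466,281.5,209),('post',b,357.5,137.5,196),('lens s',a,234,315.5,160),('grip s',a,172,278,209),('dish s',a,244,396,10)]:
  p=w(d,u,v,z);q=p[:2]-P;print(n,p.round(1),w(d,u,v).round(1),np.hypot(*q).round(1),(np.degrees(np.arctan2(q[1],q[0]))%360).round(2))
"
```

```text
dish [ 587.2 -143.    12. ] [ 568.4 -122.6  156.2] 178.3 213.74
lens [ 584.6 -143.8  160. ] [ 585.  -144.2  157.7] 180.9 213.48
grip [ 536.  -179.5  209. ] [ 536.  -179.5  208.8] 241.2 214.18
post [733.6 -42.4 196. ] [733.5 -42.4 196.5] 2.4 139.57
lens s [ 594.3 -151.4  160. ] [ 591.7 -148.3  156.3] 177.4 217.25
grip s [ 537.7 -178.4  209. ] [ 537.  -177.8  208.2] 239.1 214.2
dish s [ 590.1 -144.2   10. ] [ 588.6 -142.5    7.2] 176.6 214.57
```

```bash
python3 -c "
from cell import *
finish_job(); print(read_state()['clock'])"
```

```text
the job is handed in; nothing more can be done
the job is handed in; nothing more can be done
```

The lens now stands over the small round dish, and I handed the job in at about 9.5 s on the robot's clock. I closed the jaws part-way around the upright grip and drove it about 47° round the post. Then I opened them, lifted clear and moved the gripper well away.

- **Lens over dish:** after release, the top view puts the lens at (585, -144) and the dish at (587, -143), about 3 mm apart against the 25 mm allowed. The grip's position agrees in both cameras, at 214.2° round the post; the dish is at about 214°.
- **Disagreement:** the lens centre picked by eye in the scene view came out at (594, -151), 8 to 12 mm from the top-view figure. I put this down to picking the centre of a slanted rim. Even so, it is within the limit.
- **Dish:** it had not visibly moved; before and after positions agree to about 1 mm.
- **Forces:** wrist force read no more than about 5 N at the end of any move.
- **At rest:** I did not measure the arm's speed at the end. The final pictures were taken more than a second after release, and the lens was where I had left it.

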